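# Hold the packed cassette's lock plunger open

## Task

Three instrument cassettes are locked in the docking rack, each by a sprung plunger with a black pull knob at its front; only one of the cassettes is packed with instruments. Pull the plunger of the packed cassette straight back as far as it goes, so that its pin is clear of the cassette's hole, and finish while holding it there in the gripper, so that a colleague can lift that cassette out. Leave the other two plungers seated, the cassettes in their bays and everything else where it is.

Things in the scene. Friction and masses are not known exactly. Their poses are not given: they have to be found in the camera images.
- dock: fixed docking rack: aluminium deck 200 (x) x 400 (y) x 30 high, three cassette bays 125 apart along y. On its front (-x) edge stand three 44 wide steel brackets, tops at 86, each with an 18 dia barrel sticking 24 out to -x that carries a black pull knob. Origin: on the table under the middle bay (deck x -90 to +110); x points from the knobs to the rear; yaw varies
- cassette_packed: open steel instrument cassette, 135 long (its x) x 105 wide x 45 high, 4 mm walls, loose, in one of the three bays, yaw equal to the rack's; an 11 mm square hole in its front (-x) wall, 30 above its underside, takes the plunger pin. Origin: centre of its underside. This is the packed one: five steel instruments lie side by side in it
- cassette_empty1: open steel instrument cassette, 135 long (its x) x 105 wide x 45 high, 4 mm walls, loose, in one of the three bays, yaw equal to the rack's; an 11 mm square hole in its front (-x) wall, 30 above its underside, takes the plunger pin. Origin: centre of its underside. Empty
- cassette_empty2: open steel instrument cassette, 135 long (its x) x 105 wide x 45 high, 4 mm walls, loose, in one of the three bays, yaw equal to the rack's; an 11 mm square hole in its front (-x) wall, 30 above its underside, takes the plunger pin. Origin: centre of its underside. Empty
- bay_a (a point): the left (+y) bay of the rack: point on top of the deck (z = 30) where the origin of the cassette seated there lies
- bay_b (a point): the middle bay of the rack: point on top of the deck (z = 30) where the origin of the cassette seated there lies
- bay_c (a point): the right (-y) bay of the rack: point on top of the deck (z = 30) where the origin of the cassette seated there lies
- knob_a: black pull knob of the plunger of the left (+y) bay, a spool lying level along the rack's x, axis 60 above the table; moves with the plunger. Origin: on the axis, mid waist. Waist 18 dia x 24 long, flange 30 dia x 8 at the outer (-x) end, collar 26 dia x 5 at the inner end, against the barrel. Only the table below; free above and 60 mm to both sides. Pull along its -x
- knob_b: black pull knob of the plunger of the middle bay, a spool lying level along the rack's x, axis 60 above the table; moves with the plunger. Origin: on the axis, mid waist. Waist 18 dia x 24 long, flange 30 dia x 8 at the outer (-x) end, collar 26 dia x 5 at the inner end, against the barrel. Only the table below; free above and 60 mm to both sides. Pull along its -x
- knob_c: black pull knob of the plunger of the right (-y) bay, a spool lying level along the rack's x, axis 60 above the table; moves with the plunger. Origin: on the axis, mid waist. Waist 18 dia x 24 long, flange 30 dia x 8 at the outer (-x) end, collar 26 dia x 5 at the inner end, against the barrel. Only the table below; free above and 60 mm to both sides. Pull along its -x
- plunger_a (a joint): draw of the plunger of the left (+y) bay (m) along the rack's -x, level: 0 = home, tip of the 8 dia pin 12 mm past the cassette's front face, in its hole; out of the hole from 0.012; 0.016 = fully back on a hard stop. A spring returns it when let go: 5 N at 0, 11 N at 0.016
- plunger_b (a joint): draw of the plunger of the middle bay (m) along the rack's -x, level: 0 = home, tip of the 8 dia pin 12 mm past the cassette's front face, in its hole; out of the hole from 0.012; 0.016 = fully back on a hard stop. A spring returns it when let go: 5 N at 0, 11 N at 0.016
- plunger_c (a joint): draw of the plunger of the right (-y) bay (m) along the rack's -x, level: 0 = home, tip of the 8 dia pin 12 mm past the cassette's front face, in its hole; out of the hole from 0.012; 0.016 = fully back on a hard stop. A spring returns it when let go: 5 N at 0, 11 N at 0.016
- vial: bystander: small capped bottle, 20 dia x 45, standing on the rear ledge of the deck; origin under its centre
- dropper: bystander: amber bottle, 38 dia x 75, on the table at the left side of the rack; origin under its centre
- tape_roll: bystander: cardboard-coloured tape ring, 76 dia x 20, lying at the right side of the rack; origin under its centre
- carton: bystander: white carton 70 x 110 x 35, right of the rack; origin under its centre
- bowl: bystander: steel bowl, 120 dia x 45, left of the rack; origin under its centre
- brush: bystander: hand brush lying on the table left of the rack, nearer the robot; origin under its middle
- spray: bystander: white bottle with a blue cap, 64 dia x 140, right of the rack; origin under its centre
Mind the look-alikes: they are no part of the job. Leave any blue or yellow look-alike of the cassette_packed alone.

How it is judged:
By the outcome, as a careful person would: the job done as asked, in the order asked, and still so for the second after the job is handed in, while the arm keeps its last pose, push and grip.
It also fails if it takes over 29 s, if anything falls off the work surface, if the arm or the gripper's body presses on something with over 40 N, if the wrist force passes 120 N, or if a joint passes its speed limit or range.

## Robot

A 6-joint arm with a two-finger parallel gripper is mounted at the origin on the work surface. World frame = base frame: x ahead of the robot, y to its left, z up, the work surface at z = 0. Lengths are in mm, angles in rad, forces in N, time in s.
With the tool pointing down it reaches from about 350 to 875 mm from the base axis. Payload 4.2 kg.
Tool frame: the origin (TCP) lies midway between the tips of the shut fingers; the grasp point (between the pads) lies 19 mm behind it (arm.hold_point_z is the distance from the TCP to the grasp point, in mm); z points along the fingers, y is the line along which they close (so a half turn about z gives the same grasp; the last joint's range is limited). The gripper opens to 85 mm and grips with 20 to 120 N. Pads are 22 mm wide; open, the fingers measure 114 mm over their backs; the gripper's body (76 mm by 85 mm) begins 54 mm behind the grasp point. The pads swing forward as they close: fully open they stand 13 mm farther back than shut.
Start: joints at [-1.088, 0.385, 0.008, 0, -1.194, -0.259], TCP at [138.728, -609.388, 231.312] pointing down, gripper open.
Joint ranges: [-3.14, 3.14], [-1.21, 2.06], [-1.07, 1.41], [-3.16, 2.05], [-2.99, -0.16], [-3.1, 3.1]. Speed limits (rad/s): [2.79, 2.79, 3.14, 3.14, 3.14, 3.14].

## Interface

Orientations are given as a unit quaternion [x, y, z, w].
In Python, from bench import arm, vision gives the robot as it stands. The module is installed in compiled form; this text tells all that it offers.
- The arm moves only by the tool servo_tool, never from a script. Its argument "plan" is a list of rows, each a list of 7 numbers: the shift along the world's x, y, z each as a share of 300 mm, from -1 to 1, then the turn, a rotation vector about the world's x, y, z each as a share of 2 rad, from -1 to 1, then the opening, from 0 (shut) to 1 (fully open). A call has 1 to 20 rows; each row shifts and turns the commanded pose from where the row before left it; what a row does not reach is not made up. A row lasts 1/8 s, in which the tool goes at most 62.5 mm and 10.7 degrees, less where a joint would pass 70% of its speed; a pose out of reach is approached as far as the arm can. A call with a number of a shift or a turn outside -1 to 1 is refused whole. A call with a gripper value outside its range is refused whole. The fingers move at their own pace and stop on an object; the grip force is fixed at half the most. Time passes only in rows, so rows that do not move let the fingers close. It gives the time, the measured TCP pose, the force, the opening and the grip force at its end, in the units of the state.
- arm.read_state(): the state, without advancing time (a new reading comes with each control period).
- vision.get_image(name): name is "side" or "top"; returns a dict with "image" (480x640x3 uint8, red, green, blue), "z_map" (480x640 float32, mm along the optical axis (not along the pixel's ray), 0 where there is no reading), "K" (3x3 intrinsics, pixels), "D" ([k1, k2, p1, p2, k3] as OpenCV has them; the pictures are not rectified), "world_to_cam" (4x4, takes a point from world to camera coordinates). Camera axes: x right, y down, z forward; pixel columns grow to the right and rows downward; lengths in mm; the calibration is good to about 2 mm. A picture is of the moment at which its call begins.
- arm.job_done(): hands the job in; it is judged then, once.
The state is a dict: "clock": time; "joints": joint angles; "joint_vel": joint speeds; "joint_efforts": joint torques, N m; "position": TCP position; "ee_rot": TCP orientation; "contact_force": force on the tool from outside, world axes, zero at the start; "wrist_torque": the same for the moment, N m; "gripper_width": finger opening in mm; "grasp_force": force on a finger pad.
Only numpy, scipy, OpenCV 4.12 (cv2) and the standard library are available. Lean on these libraries where they do the work, as an engineer would, in place of code of your own. Each camera call takes 0.05 s, during which the arm holds its last target. There are 200 camera calls.

## Working session

There is one attempt and no reset: what is moved stays moved. The work goes in short steps, Python scripts to look and compute and a tool call to move; the robot and the scene stay as the last step left them, time stands still between calls to the robot, and variables do not carry over. Pictures are saved under pics/ and viewed, at most 10 in all, crops included, and the job is handed in when it is done.

Besides the shell and the picture viewer there is one more tool, called after "Request:" by a JSON object that holds its "name" and its "arguments", one argument or row to a line. servo_tool: Moves the arm, as the interface text tells. Its arguments: {"type":"object","properties":{"plan":{"type":"array"}},"required":["plan"]}

```bash
mkdir -p pics; python3 - <<'E'
from bench import arm, vision
import cv2,numpy as np,pickle
d={n:vision.get_image(n) for n in("top","side")}
pickle.dump(d,open("v0.pkl","wb"))
for n in d:
    cv2.imwrite(f"pics/{n}0.png",d[n]["image"][:,:,::-1]); print(n,d[n]["K"].round(1).tolist(),d[n]["D"],d[n]["world_to_cam"].round(3).tolist())
s=arm.read_state(); print(s, arm.hold_point_z)
E
```

```text
top [[529.8, 0.0, 324.8], [0.0, 529.8, 240.2], [0.0, 0.0, 1.0]] [-0.15050181  0.          0.          0.          0.        ] [[-0.01, -1.0, -0.006, 40.206], [-0.999, 0.011, -0.049, 488.442], [0.049, 0.006, -0.999, 1625.231], [0.0, 0.0, 0.0, 1.0]]
side [[590.5, 0.0, 327.1], [0.0, 590.5, 245.3], [0.0, 0.0, 1.0]] [-0.00284157  0.          0.          0.          0.        ] [[-0.961, -0.276, 0.007, 478.35], [-0.206, 0.7, -0.683, 132.163], [0.184, -0.658, -0.73, 1367.991], [0.0, 0.0, 0.0, 1.0]]
{'clock': 0.1, 'joints': array([-1.08838310e+00,  3.85488147e-01,  6.77243925e-03, -4.31766258e-04,
       -1.19398276e+00, -2.58612714e-01]), 'joint_vel': array([ 0.00078987, -0.00132107,  0.00262852,  0.00194736,  0.00010259,
        0.00147232]), 'joint_efforts': array([-1.09729677e-03, -3.93317628e+01,  1.88930207e+01,  4.19787973e+00,
       -2.54356099e-03,  9.51826649e-06]), 'position': array([ 138.62331401, -608.90845866,  230.33021148]), 'ee_rot': array([-1.11587689e-01,  9.93754116e-01,  9.59192352e-04, -1.57332220e-04]), 'contact_force': array([-0.22416067,  0.21434683, -0.350071  ]), 'wrist_torque': array([-0.00136978, -0.01539175, -0.01232535]), 'grasp_force': 0.0, 'gripper_width': 85.39537348859221} 18.700000000000003
```

View pics/top0.png

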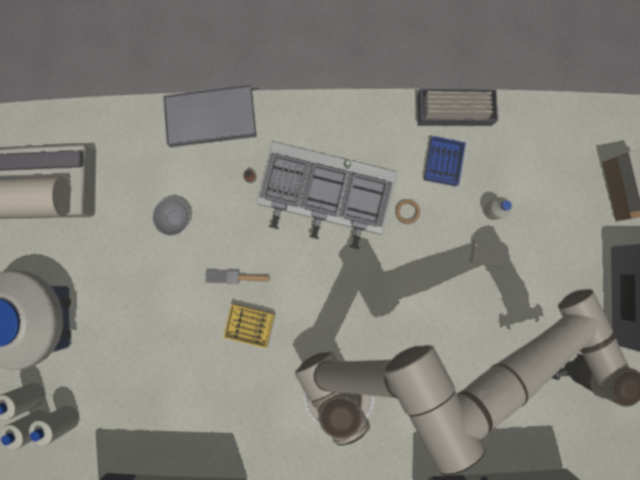

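View pics/side0.png

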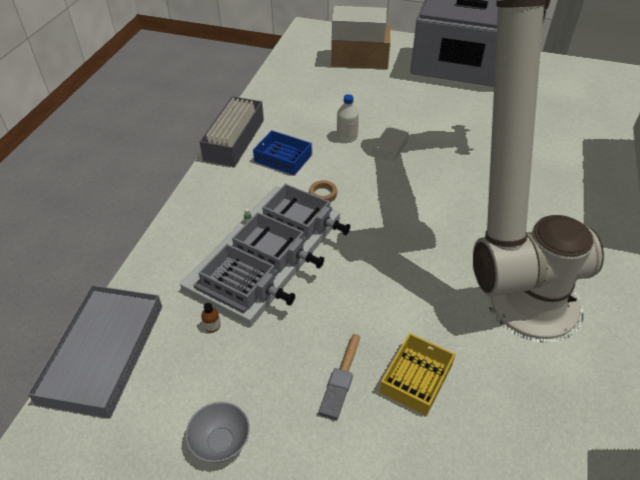

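The top view shows five instruments in the left bay's cassette at (286,178), so knob_a at about (275,218) is the target. In the side view it is at about (285,297). Next I'll measure all three knobs.

```bash
cat > h.py <<'E'
import cv2,numpy as np
def ray(v,uv):
    p=cv2.undistortPoints(np.array([[uv]],float),v["K"],v["D"])[0,0]
    T=v["world_to_cam"];R,t=T[:3,:3],T[:3,3]
    return -R.T@t, R.T@np.array([p[0],p[1],1.])
def tri(va,a,vb,b):
    (o,d),(q,e)=ray(va,a),ray(vb,b)
    s=np.linalg.lstsq(np.c_[d,-e],q-o,rcond=None)[0]
    x,y=o+s[0]*d,q+s[1]*e
    return (x+y)/2,np.linalg.norm(x-y)
def plane(v,uv,z):
    o,d=ray(v,uv); return o+d*(z-o[2])/d[2]
def pts(v,m):
    r,c=np.nonzero(m&(v["z_map"]>0)); out=[]
    for u,w in zip(c,r):
        o,d=ray(v,(u,w)); out.append(o+d*v["z_map"][w,u])
    return np.array(out)
E
python3 - <<'E'
import pickle,cv2,numpy as np
from h import *
d=pickle.load(open("v0.pkl","rb"))
roi={"top":(255,195,120,60),"side":(255,210,105,105)}
for n,(x,y,w,h) in roi.items():
    v=d[n];m=np.zeros((480,640),np.uint8);m[y:y+h,x:x+w]=(v["image"][y:y+h,x:x+w].max(2)<48)
    k,l,s,c=cv2.connectedComponentsWithStats(m)
    for i in range(1,k):
        if s[i,4]>12:
            P=pts(v,l==i); print(n,s[i],c[i].round(1),P.mean(0).round(1),np.percentile(P,[5,95],axis=0).round(0).tolist())
a=cv2.resize(d["top"]["image"][135:255,250:400],None,fx=4,fy=4,interpolation=2)
b=cv2.resize(d["side"]["image"][215:315,250:360],None,fx=4,fy=4,interpolation=2)
cv2.imwrite("pics/ct.png",a[:,:,::-1]);cv2.imwrite("pics/cs.png",b[:,:,::-1])
E
```

```text
side [281 210   6   4  14] [283.4 211.3] [638.7 -84.2  41.7] [[635.0, -92.0, 38.0], [642.0, -76.0, 46.0]]
side [304 210  15  14  51] [310.9 216.1] [566.  -87.3  41.6] [[559.0, -111.0, 37.0], [575.0, -63.0, 44.0]]
side [267 213   6   4  13] [269.5 214.8] [661.1 -45.7  58.8] [[654.0, -49.0, 54.0], [668.0, -43.0, 64.0]]
side [333 221  17  14 121] [341.3 227.4] [475.8 -46.5  66.2] [[460.0, -56.0, 57.0], [494.0, -35.0, 75.0]]
side [287 222   6   4  14] [289.6 223.4] [603.4 -30.9  58.9] [[597.0, -33.0, 55.0], [611.0, -28.0, 64.0]]
side [255 227  15  17  68] [262. 234.] [663.1   6.5  40.8] [[655.0, -18.0, 37.0], [671.0, 35.0, 44.0]]
side [297 226   7   4  15] [299.7 227.7] [575.  -23.6  58.7] [[567.0, -28.0, 54.0], [583.0, -21.0, 62.0]]
side [275 237  19  20  82] [284.6 245.9] [596.6  29.3  41.4] [[588.0, -2.0, 38.0], [607.0, 62.0, 45.0]]
side [296 253   4   6  14] [297.1 255.9] [551.8  68.   60.2] [[549.0, 64.0, 50.0], [554.0, 71.0, 69.0]]
side [305 253  19  15 132] [314.5 259.7] [507.5  73.5  67.1] [[491.0, 64.0, 58.0], [527.0, 84.0, 75.0]]
side [258 254   6   5  19] [260.5 256.1] [634.7  89.9  56.9] [[629.0, 87.0, 51.0], [641.0, 92.0, 62.0]]
side [268 259   7   5  19] [271.3 260.9] [605.2  97.5  57.4] [[598.0, 95.0, 52.0], [612.0, 100.0, 62.0]]
side [275 288  20  17 154] [284.8 296.2] [538.8 193.9  66.9] [[522.0, 184.0, 59.0], [558.0, 205.0, 74.0]]
```

View pics/ct.png

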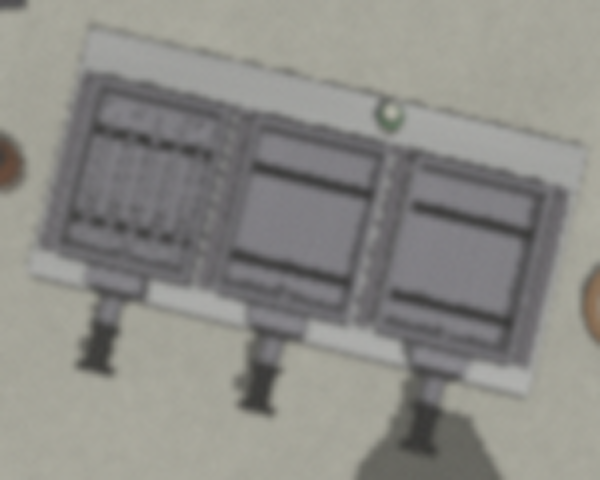

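View pics/cs.png

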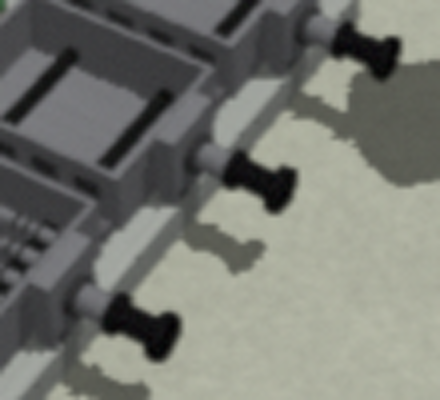

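Five instruments lie in the left (bay A) cassette. The others show only two floor slots, so knob_a is confirmed: crop flange at (95,370) and collar at (105,325). Now I'll triangulate the three knobs.

```bash
python3 - <<'E'
import pickle,cv2,numpy as np
from h import *
d=pickle.load(open("v0.pkl","rb"))
t,s=d["top"],d["side"]
def cen(v,x,y,w,h,th):
    g=v["image"].max(2).astype(float)
    m=np.zeros((480,640),np.uint8);m[y:y+h,x:x+w]=g[y:y+h,x:x+w]<th
    k,l,st,c=cv2.connectedComponentsWithStats(m);i=1+np.argmax(st[1:,4]);return c[i],st[i,4]
C=[]
for n,bt,bs in(("a",(267,212,15,20),(272,285,26,22)),("b",(306,221,17,20),(302,250,26,22)),("c",(348,231,15,20),(330,218,24,20))):
    for th in(70,90):
        (ct,na),(cs,nb)=cen(t,*bt,th),cen(s,*bs,th)
        P,e=tri(t,ct,s,cs); print(n,th,ct.round(1),na,cs.round(1),nb,P.round(1),round(e,1))
    C.append(P)
v=C[0]-C[2];yaw=np.arctan2(-v[0],v[1]);print("yaw",yaw,np.linalg.norm(v))
# deck edge check: bbox of knob ends in top view at z=60
for p in((273.8,227.5),(276.4,215.6)): print(plane(t,p,60).round(1))
o=C[0]+2.4*np.array([np.cos(yaw),np.sin(yaw),0]);print("knob_a",o.round(1))
E
```

```text
a 70 [274.5 221.4] 37 [284.7 296. ] 180 [543.9 185.9  55.9] 2.9
a 90 [274.5 221.3] 67 [284.1 295.9] 200 [544.7 185.9  56.2] 2.1
b 70 [314.6 231. ] 40 [314.3 259.6] 156 [512.8  64.8  56.4] 3.9
b 90 [314.4 231.1] 67 [313.5 259.3] 174 [513.5  65.5  57.8] 2.1
c 70 [355.1 242. ] 61 [341.1 227.2] 145 [479.6 -56.3  56.3] 1.8
c 90 [354.9 242.1] 112 [340.8 227.5] 177 [479.7 -55.7  55.7] 1.2
yaw -0.2627540586978736 250.21909392182832
[526.5 187.9  60. ]
[562.4 179.9  60. ]
knob_a [547.  185.3  56.2]
```

Request:
{"name": "servo_tool", "arguments": {
  "plan": [
    [0.085,0.1655,0,0,0,-0.0152,1],
    [0.085,0.1655,0,0,0,-0.0152,1],
    [0.085,0.1655,0,0,0,-0.0152,1],
    [0.085,0.1655,0,0,0,-0.0152,1],
    [0.085,0.1655,0,0,0,-0.0152,1],
    [0.085,0.1655,0,0,0,-0.0152,1],
    [0.085,0.1655,0,0,0,-0.0152,1],
    [0.085,0.1655,0,0,0,-0.0152,1],
    [0.085,0.1655,0,0,0,-0.0152,1],
    [0.085,0.1655,0,0,0,-0.0152,1],
    [0.085,0.1655,0,0,0,-0.0152,1],
    [0.085,0.1655,0,0,0,-0.0152,1],
    [0.085,0.1655,0,0,0,-0.0152,1],
    [0.085,0.1655,0,0,0,-0.0152,1],
    [0.085,0.1655,0,0,0,-0.0152,1],
    [0.085,0.1655,0,0,0,-0.0152,1],
    [0,0,-0.15,0,0,0,1],
    [0,0,-0.1,0,0,0,1],
    [0,0,0,0,0,0,1],
    [0,0,0,0,0,0,1]
  ]
}}

```text
clock: 2.6
position: [547.5, 185.2, 157.6]
ee_rot: [0.131, 0.991, 0.0, 0.001]
contact_force: [-0.1, -0.4, 1.1]
gripper_width: 85.6
grasp_force: 0.0
```

```bash
python3 - <<'E'
from bench import arm, vision
import cv2,numpy as np,pickle
d={n:vision.get_image(n) for n in("top","side")}
pickle.dump(d,open("v1.pkl","wb"))
b=cv2.resize(d["side"]["image"][180:330,200:400],None,fx=4,fy=4,interpolation=2)
cv2.imwrite("pics/cs1.png",b[:,:,::-1])
s=arm.read_state();print(s["clock"],s["position"],s["ee_rot"],s["joints"])
E
```

```text
2.7 [547.69553114 185.3726117  158.19988474] [0.1309204  0.99139132 0.00102788 0.00142832] [ 6.06583657e-01  3.66467587e-01 -2.16368389e-01  4.81016276e-04
 -9.84463825e-01 -2.44024047e+00]
```

View pics/cs1.png

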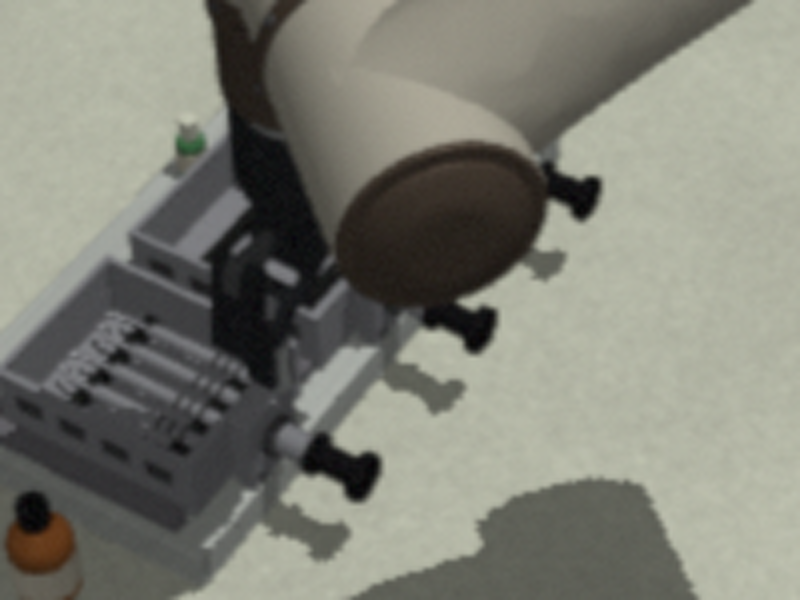

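The side crop shows the open fingers above the packed cassette's knob, whose waist is at about (343,467) in the crop, with a clear way down. Next I descend with a small trim and close.

Request:
{"name": "servo_tool", "arguments": {
  "plan": [
    [-0.005,0,-0.13,0,0,0,1],
    [0,0,-0.13,0,0,0,1],
    [0,0,-0.1,0,0,0,1],
    [0,0,-0.03,0,0,0,1],
    [0,0,0,0,0,0,1],
    [0,0,0,0,0,0,1]
  ]
}}

```text
clock: 3.45
position: [546.4, 185.6, 41.1]
ee_rot: [0.131, 0.991, 0.001, 0.001]
contact_force: [0.0, 0.1, 1.2]
gripper_width: 85.4
grasp_force: 0.0
```

```bash
python3 - <<'E'
from bench import arm, vision
import cv2,pickle
d={n:vision.get_image(n) for n in("top","side")}
pickle.dump(d,open("v2.pkl","wb"))
b=cv2.resize(d["side"]["image"][230:330,230:350],None,fx=6,fy=6,interpolation=2)
cv2.imwrite("pics/cs2.png",b[:,:,::-1])
s=arm.read_state();print(s["clock"],s["position"],s["ee_rot"],s["contact_force"])
E
```

```text
3.55 [546.07579177 185.52423428  40.81584332] [1.30846877e-01 9.91401496e-01 9.37250867e-04 1.13583933e-03] [-0.09488743 -0.84330518  0.56120521]
```

View pics/cs2.png

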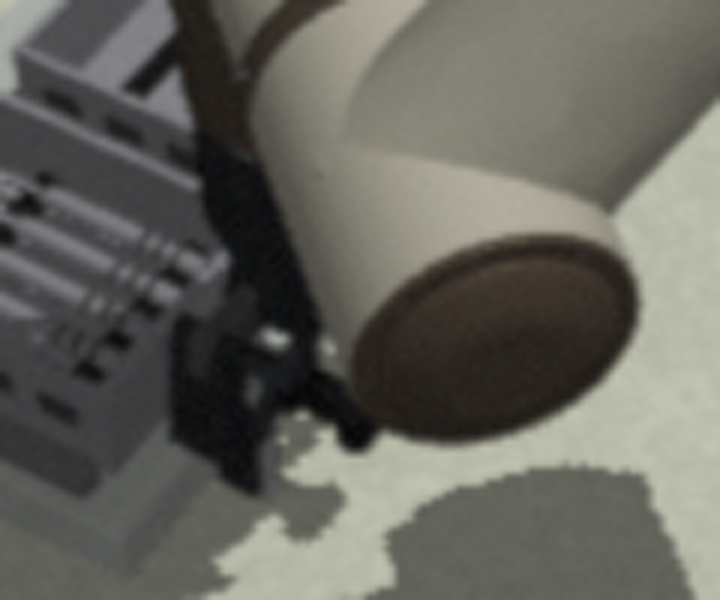

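The near finger straddles the knob, with its tip at about (245,480) and the flange at (360,430). Nothing is touching, so I'll close.

Request:
{"name": "servo_tool", "arguments": {
  "plan": [
    [0,0,0,0,0,0,0.5],
    [0,0,0,0,0,0,0.4],
    [0,0,0,0,0,0,0.4],
    [0,0,0,0,0,0,0],
    [0,0,0,0,0,0,0],
    [0,0,0,0,0,0,0],
    [0,0,0,0,0,0,0],
    [0,0,0,0,0,0,0]
  ]
}}

```text
clock: 4.55
position: [544.3, 188.1, 39.6]
ee_rot: [0.131, 0.991, 0.002, -0.0]
contact_force: [-7.2, 11.4, 3.4]
gripper_width: 16.4
grasp_force: 63.0
```

Request:
{"name": "servo_tool", "arguments": {
  "plan": [
    [0.002,0.008,0,0,0,0,0],
    [-0.013,0.0035,0,0,0,0,0],
    [-0.013,0.0035,0,0,0,0,0],
    [-0.013,0.0035,0,0,0,0,0],
    [-0.013,0.0035,0,0,0,0,0],
    [-0.013,0.0035,0,0,0,0,0],
    [0,0,0,0,0,0,0],
    [0,0,0,0,0,0,0]
  ]
}}

```text
clock: 5.55
position: [529.3, 192.2, 39.7]
ee_rot: [0.131, 0.991, 0.001, 0.002]
contact_force: [9.5, -5.7, -3.7]
gripper_width: 16.2
grasp_force: 60.4
```

Request:
{"name": "servo_tool", "arguments": {
  "plan": [
    [-0.0065,0.0017,0,0,0,0,0],
    [-0.0065,0.0017,0,0,0,0,0],
    [0,0,0,0,0,0,0],
    [0,0,0,0,0,0,0]
  ]
}}

```text
clock: 6.05
position: [527.9, 192.6, 39.7]
ee_rot: [0.13, 0.992, 0.001, 0.005]
contact_force: [17.1, -11.6, -9.0]
gripper_width: 16.2
grasp_force: 58.8
```

The command advanced 4 mm, but the tool moved only 1.4 mm and the force rose to about 20 N, so the plunger is on its stop. I'll check this by picture.

```bash
python3 - <<'E'
from bench import arm, vision
import cv2,numpy as np
d={n:vision.get_image(n)["image"] for n in("top","side")}
a=cv2.resize(d["top"][135:255,250:400],(560,448),interpolation=2)[:, :400]
b=cv2.resize(d["side"][200:330,230:350],(400,433),interpolation=2)
o=np.zeros((448,800,3),np.uint8);o[:,:400]=a;o[:433,400:]=b
cv2.imwrite("pics/end.png",o[:,:,::-1])
s=arm.read_state();print(s["clock"],s["position"],s["contact_force"],s["grasp_force"],s["gripper_width"])
E
```

```text
6.15 [527.8831195  192.63853905  39.70220712] [ 17.80828849 -11.38332858  -9.0338194 ] 58.75218629837036 16.20012760925012
```

View pics/end.png

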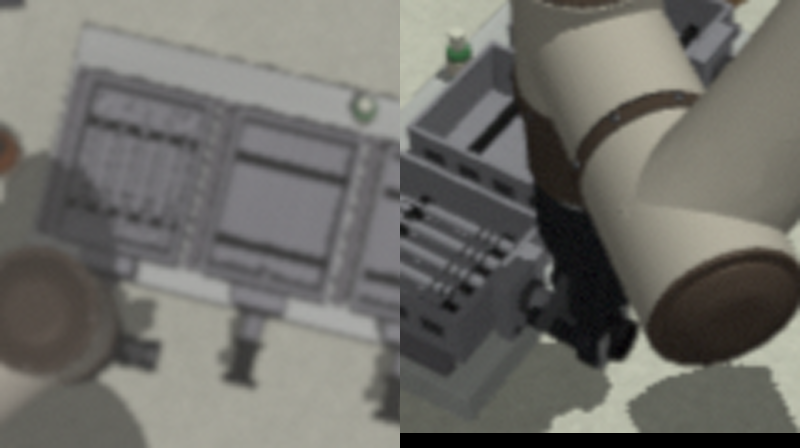

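The gripper holds the drawn knob at about (600,340) on the right half. The cassettes and the other knobs have not moved, and the force is steady. I'm handing in the job.

```bash
python3 -c "
from bench import arm
print(arm.job_done())"
```

```text
the job is handed in; nothing more can be done
None
```

The packed cassette is in the left bay (bay A); its plunger is pulled back to the hard stop and held there in the gripper, the last picture shows nothing else in view moved, and the job is handed in.

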